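Hold the pendulum angle gauge on a knotty stud at the set bevel

TASK

Hold the bevel so that I can scribe it on the joist along the gauge's base: pick up the yellow pendulum angle gauge by its top lug and stand it level on the crown of the swollen knot on the stud, square along the stud and centred on the knot, with its dial facing away from the joist offcut behind; then rock it sideways on the knot until its swinging needle comes to rest on the red mark. The program finishes while still holding the gauge there, motionless and bearing only lightly on the knot. Leave everything else on the bench where it is, and do not tip the gauge over or lean hard on it.

Things in the scene. Friction and masses are not known exactly. Their poses are not given: they have to be found in the camera images.
- gauge: yellow angle gauge, loose, about 0.3 kg, starts standing on its base on the bench. Origin: centre of its underside. Axes: x straight out of the dial, z up, y along the base (to the right as one looks at the dial). Flat base 104 mm long (y), 24 mm deep (x); case 24 mm thick, 100 mm wide and high, with a white dial (88 mm across, 5 mm proud, centre 52 mm up); above it a lug to grip
- gauge_mid (a point): point at the middle of the gauge, 70 mm above its underside; axes as gauge
- gauge_lug (a point): middle of the gauge's top lug, 120 mm above the underside: the place to grip, across its 24 mm thickness (the gauge's x). The lug is 48 mm wide (y) and runs from 100 to 140 mm above the underside; axes as gauge
- gauge_foot (a point): centre of the gauge's flat underside; axes as gauge
- needle (a joint): angle (rad) of the black weighted needle in the gauge: 0 when it points to the top of the dial, growing counter-clockwise as one looks at the dial. It hangs free, so it always points straight up and settles in half a second: rocking the gauge clockwise (as one looks at the dial) by an angle makes it read plus that angle
- mark (a joint): angle in rad of the red mark on the dial's rim, same zero and direction as the needle; set between 0.14 and 0.28, stiff, not to be changed. The job is to make needle equal mark
- needle_tip (a point): tip of the needle, 34 mm from the dial's centre, 15.5 mm in front of the gauge's mid-plane
- mark_tip (a point): the point on the dial, also at 34 mm radius, where the needle's tip must come to rest (inner end of the red mark)
- joist: joist offcut standing on edge, fixed to the bench by two steel brackets on its back (robot side): 38 mm thick, 300 mm long, 140 mm high. Origin on the bench at mid-length, below the joint between joist and stud; x horizontal, from the joist out through the stud, away from the robot; y along the length; the joist fills x from -38 to 0 mm
- stud: stud block on edge, fixed to the joist's outer face; origin and axes as joist. x from 0 to 38 mm, 240 mm long, flat top edge 89 mm above the bench. At mid-length a swollen knot rises from that edge as a smooth round hump over the full 38 mm depth, 18 mm proud and 77 mm long (short flanks to 102 mm), an arc of 50 mm radius about an axis along x
- knot_crown (a point): highest point of the knot, mid-depth of the stud, 107 mm above the bench; axes as joist. The gauge's underside rests here
- jar_a_mid (a point): clear glass storage jar with brass lid, 84 mm across, 165 mm tall; point at its middle, 82 mm up; yaw means nothing. Not part of the job
- jar_b_mid (a point): a second jar like jar_a; point at its middle, 82 mm up. Not part of the job
- spray_mid (a point): white and blue spray bottle with green trigger head, 72 mm across, 208 mm tall; point on its axis, 100 mm up. Not part of the job
- bowl_big_mid (a point): green clay bowl turned upside down, 130 mm across, 46 mm high; point at its middle, 23 mm up. Not part of the job
- bowl_small_mid (a point): smaller green clay bowl turned upside down, 96 mm across, 38 mm high; point at its middle, 19 mm up. Not part of the job
- hammer_grip (a point): claw hammer lying on the bench, 300 mm long; point on its handle, x axis along the handle towards the head. Not part of the job
- tape_mid (a point): orange tape measure standing on edge, 34 x 70 x 64 mm; point at its middle, 32 mm up. Not part of the job
- pencil_mid (a point): flat red carpenter's pencil lying on the bench, about 175 mm long, 14 mm wide, 8 mm thick; point at its middle. Not part of the job
Mind the look-alikes: they are no part of the job. Leave any orange or purple look-alike of the gauge alone.

How it is judged:
By the outcome, as a careful person would: the job done as asked, in the order asked, and still so for the second after the job is handed in, while the arm keeps its last pose, push and grip.
It also fails if it takes over 45 s, if anything falls off the work surface, if the arm or the gripper's body presses on something with over 40 N, if the wrist force passes 120 N, or if a joint passes its speed limit or range.

ROBOT

A 6-joint arm with a two-finger parallel gripper is mounted at the origin on the work surface. World frame = base frame: x ahead of the robot, y to its left, z up, the work surface at z = 0. Lengths are in m, angles in degrees, forces in N, time in s.
With the tool pointing down it reaches from about 0.3 to 0.75 m from the base axis. Payload 8.5 kg.
Tool frame: the origin (TCP) lies at the centre of the arm's flange, where the gripper is bolted on; the fingertips stand 173 mm ahead of it and the grasp point (between the pads) lies env.pinch_z ahead of it (env.pinch_z is the distance from the TCP to the grasp point, in m); z points along the fingers, y is the line along which they close (so a half turn about z gives the same grasp; the last joint's range is limited). The gripper opens to 85 mm and grips with 20 to 120 N. Pads are 22 mm wide; open, the fingers measure 114 mm over their backs; the gripper's body (76 mm by 85 mm) begins 54 mm behind the grasp point. The pads swing forward as they close: fully open they stand 13 mm farther back than shut.
Start: joints at [53.955, 21.807, 74.336, -0, 83.858, -12.336], TCP at [0.221, 0.504, 0.405] pointing down, gripper open.
Joint ranges: [-178.18, 178.18], [-50.72, 133.34], [12.68, 142.11], [-81.47, 261.47], [9.98, 163.14], [-165.26, 165.26]. Speed limits (degrees/s): [136.94, 136.94, 180, 180, 180, 180].

INTERFACE

Orientations are given as a 3x3 rotation matrix whose columns are the frame's x, y, z axes.
In Python, from rig import env, get_image, job, spotter gives the robot as it stands. The module is installed in compiled form; this text tells all that it offers.
- The arm moves only by the shell command python3 -m creep 'ROWS' [FORCE]. ROWS is text: rows parted by semicolons, each of 7 numbers parted by spaces: the turn, a rotation vector about the tool's x, y, z in units of 8 degrees (1.0 is 8 degrees), then the shift along the tool's x, y, z in units of 30 mm (1.0 is 30 mm), then the finger opening in mm, from 0 to 85.4. A call has 1 to 12 rows; each row is the pose to reach, as a shift and turn from the pose commanded when the call began, along the tool's axes at that moment; what a row does not reach only later rows make up. A row lasts 1/10 s, in which the tool goes at most 50 mm and 8.59 degrees, less where a joint would pass 70% of its speed; a pose out of reach is approached as far as the arm can. A call with a gripper value outside its range is refused whole. The fingers move at their own pace and stop on an object; FORCE is the grip in N (left out, the last holds). Time passes only in rows, so rows that repeat a pose let the fingers close. It gives the time, the measured TCP pose, the force, the opening and the grip force at its end, in the units of the state.
- env.observe(): the state, without advancing time (a new reading comes with each control period).
- get_image(name): name is "scene" or "top" or "wrist"; returns a dict with "image" (400x640x3 uint8, blue, green, red), "depth" (400x640 float32, m along the optical axis (not along the pixel's ray), 0 where there is no reading), "intrinsics" (3x3 intrinsics, pixels), "D" ([k1, k2, p1, p2, k3] as OpenCV has them; the pictures are not rectified), "view" (4x4, takes a point from world to camera coordinates). Camera axes: x right, y up, looking along -z (the intrinsics and any distortion apply to the point x, -y, -z); pixel columns grow to the right and rows downward; lengths in m; the calibration is good to about 2 mm. A picture is of the moment at which its call begins.
- job.close_job(): hands the job in; it is judged then, once.
Trained networks look in a picture, given as the dict that the camera call returned (one of the last four; its "shot" number tells which), for a name from the list of things; names that differ only in an ending like _2 or _b are one class to them, and where a whole thing is asked for, a point or a joint stands for the part that bears it (a point fixed in the world has none). Each returns a list of dicts, best first, with "p" (0 to 1); they miss things now and then, are a little off and sometimes report something else, mostly with a low value. They report only what shows in the picture. A call takes as long as a camera call. They do not tell look-alikes from the thing itself.
- spotter.boxes_of(label, picture): "xy" ([column, row] in pixels, amid what is visible of it).
The state is a dict: "time_s": time; "q": joint angles; "qvel": joint speeds; "joint_efforts": joint torques, N m; "position": TCP position; "tool_rot": TCP orientation; "ft_force": force on the tool from outside, world axes, zero at the start; "wrist_torque": the same for the moment, N m; "grip_width": finger opening in m; "gripper_force": force on a finger pad.
Only numpy, scipy, OpenCV 4.12 (cv2) and the standard library are available. Lean on these libraries where they do the work, as an engineer would, in place of code of your own. Each camera call takes 0.05 s, during which the arm holds its last target. There are 200 camera calls.

## Working session

There is one attempt and no reset: what is moved stays moved. The work goes in short steps, Python scripts to look and compute and a shell command to move; the robot and the scene stay as the last step left them, time stands still between calls to the robot, and variables do not carry over. Pictures are saved under pics/ and viewed, at most 10 in all, crops included, and the job is handed in when it is done.

```bash
mkdir -p pics
cat > h.py <<'E'
import numpy as np, cv2
from rig import env, get_image, job, spotter
def world(p,uv,depth=None):
    """pixel(s)->world using depth"""
    K=np.array(p["intrinsics"],float);D=np.array(p["D"],float);V=np.array(p["view"],float)
    uv=np.atleast_2d(np.array(uv,float))
    n=cv2.undistortPoints(uv.reshape(-1,1,2),K,D).reshape(-1,2)
    d=np.array([p["depth"][int(round(v)),int(round(u))] for u,v in uv]) if depth is None else np.full(len(uv),depth)
    c=np.c_[n[:,0]*d,-n[:,1]*d,-d]
    return (c-V[:3,3])@V[:3,:3]
def cloud(p,step=1):
    h,w=p["depth"].shape
    vv,uu=np.mgrid[0:h:step,0:w:step]
    uv=np.c_[uu.ravel(),vv.ravel()]
    return uv,world(p,uv),p["image"][uv[:,1],uv[:,0]]
def pix(p,X):
    V=np.array(p["view"],float);c=np.atleast_2d(X)@V[:3,:3].T+V[:3,3]
    c=c*[1,-1,-1]
    return cv2.projectPoints(c.reshape(-1,1,3),np.zeros(3),np.zeros(3),np.array(p["intrinsics"],float),np.array(p["D"],float))[0].reshape(-1,2)
E
python3 - <<'E'
from h import *
a=get_image("scene");b=get_image("top")
cv2.imwrite("pics/a.png",a["image"]);cv2.imwrite("pics/b.png",b["image"])
for n,p in(("scene",a),("top",b)):
  for l in("gauge","joist","stud","mark","needle","jar_a_mid","spray_mid","bowl_big_mid","hammer_grip","tape_mid"):
    print(n,l,[(np.round(r["xy"]).tolist(),round(r["p"],2),np.round(world(p,r["xy"])[0],3).tolist()) for r in spotter.boxes_of(l,p)[:4]])
s=env.observe();print(env.pinch_z,s["ft_force"],s["position"],s["tool_rot"],s["time_s"])
E
```

```text
scene gauge [([163.0, 204.0], 0.9, [0.353, -0.392, 0.089]), ([281.0, 173.0], 0.86, [0.436, -0.068, 0.116]), ([212.0, 220.0], 0.82, [0.478, -0.305, 0.075]), ([217.0, 188.0], 0.57, [0.35, -0.232, 0.077])]
scene joist [([308.0, 206.0], 0.65, [0.584, -0.071, 0.093])]
scene stud [([317.0, 215.0], 0.68, [0.595, -0.051, 0.061]), ([458.0, 168.0], 0.31, [0.683, 0.385, 0.108])]
scene mark []
scene needle [([457.0, 169.0], 0.62, [0.682, 0.381, 0.103]), ([338.0, 265.0], 0.37, [0.774, -0.108, 0.043])]
scene jar_a_mid [([391.0, 148.0], 0.69, [0.483, 0.299, 0.105]), ([338.0, 269.0], 0.27, [0.786, -0.117, 0.044])]
scene spray_mid [([180.0, 264.0], 0.63, [0.662, -0.453, 0.136])]
scene bowl_big_mid [([339.0, 267.0], 0.95, [0.78, -0.109, 0.041])]
scene hammer_grip [([141.0, 263.0], 0.9, [0.477, -0.505, 0.023])]
scene tape_mid [([423.0, 214.0], 0.57, [0.74, 0.2, 0.048])]
top gauge [([430.0, 282.0], 0.8, [0.319, -0.366, 0.112]), ([404.0, 238.0], 0.75, [0.455, -0.293, 0.094]), ([330.0, 250.0], 0.63, [0.412, -0.056, 0.136]), ([383.0, 276.0], 0.6, [0.336, -0.217, 0.138])]
top joist [([324.0, 208.0], 0.78, [
[... 198 characters left out ...]
]
top jar_a_mid [([209.0, 237.0], 0.75, [0.445, 0.307, 0.162]), ([407.0, 238.0], 0.51, [0.453, -0.294, 0.121])]
top spray_mid [([448.0, 176.0], 0.98, [0.644, -0.421, 0.141]), ([325.0, 196.0], 0.58, [0.585, -0.041, 0.106]), ([345.0, 151.0], 0.41, [0.746, -0.106, 0.047])]
top bowl_big_mid [([345.0, 154.0], 0.73, [0.739, -0.107, 0.046])]
top hammer_grip [([459.0, 255.0], 0.63, [0.407, -0.491, 0.011])]
top tape_mid [([243.0, 156.0], 0.87, [0.723, 0.232, 0.062])]
0.1547 [ 0.06000854 -0.11908658  0.21757056] [0.22114896 0.50356423 0.40474028] [[-9.15601165e-01  4.02087685e-01  2.16884560e-05]
 [ 4.02087686e-01  9.15601164e-01  3.75440954e-05]
 [-4.76195715e-06  4.30960785e-05 -9.99999999e-01]] 1.1
```

View pics/a.png

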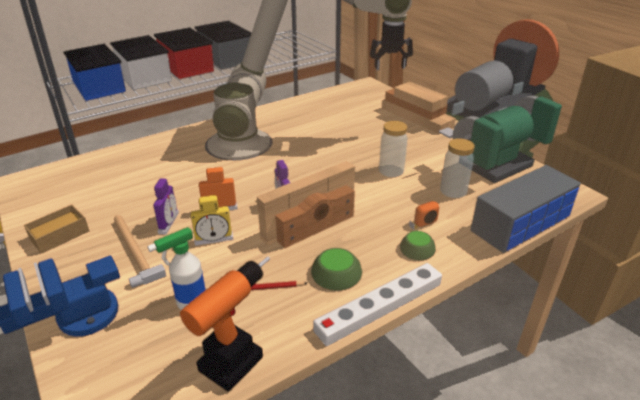

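View pics/b.png

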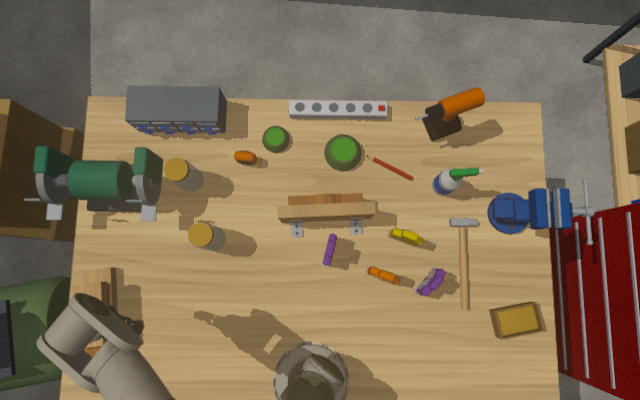

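The scene view shows the yellow gauge at (212,220) with its dial facing away from the robot, and the knot on the stud at about (320,208). The purple and orange look-alikes are near it. Next I'll fit the gauge and the stud from depth.

Run:
```python
from h import *
a=get_image("scene");b=get_image("top")
for n,p in(("scene",a),("top",b)):
  uv,X,c=cloud(p)
  hsv=cv2.cvtColor(c[:,None],cv2.COLOR_BGR2HSV)[:,0]
  ok=(hsv[:,0]>22)&(hsv[:,0]<34)&(hsv[:,1]>170)&(hsv[:,2]>90)&(np.hypot(X[:,0]-.46,X[:,1]+.3)<.1)&(X[:,2]>.01)
  Y=X[ok];print(n,len(Y),Y.min(0).round(3),Y.max(0).round(3))
  for lo,hi in((.02,.1),(.1,.135),(.135,.15)):
    Z=Y[(Y[:,2]>lo)&(Y[:,2]<hi)]
    if len(Z)>5:
      r=cv2.minAreaRect((Z[:,:2]*1000).astype(np.float32));
      e=np.linalg.eigh(np.cov(Z[:,:2].T))[1][:,1];print(lo,len(Z),Z.mean(0).round(4),r,"long dir deg",np.degrees(np.arctan2(e[1],e[0])).round(1))
  for nm,lo,hi in(("joist top",.134,.146),("stud top",.084,.094),("knot",.098,.11)):
    m=(X[:,2]>lo)&(X[:,2]<hi)&(X[:,0]>.48)&(X[:,0]<.68)&(abs(X[:,1]+.04)<.2)
    Z=X[m]
    if len(Z)>10:
      e=np.linalg.eigh(np.cov(Z[:,:2].T))[1][:,1]
      r=cv2.minAreaRect((Z[:,:2]*1000).astype(np.float32));print(nm,len(Z),Z.mean(0).round(4),r,np.degrees(np.arctan2(e[1],e[0])).round(1))
```

```text
scene 42 [ 0.452 -0.344  0.024] [ 0.483 -0.262  0.14 ]
0.02 14 [ 0.47   -0.2982  0.0892] ((468.60772705078125, -302.6924133300781), (83.58992767333984, 13.852426528930664), 75.5649642944336) long dir deg 73.9
0.1 6 [ 0.4738 -0.2983  0.1181] ((475.37603759765625, -294.5497741699219), (33.05084991455078, 8.064292907714844), 70.27407836914062) long dir deg 75.9
0.135 22 [ 0.4649 -0.3034  0.1372] ((465.03662109375, -302.1793518066406), (34.94647216796875, 15.544183731079102), 75.67719268798828) long dir deg 74.2
joist top 908 [ 0.5395 -0.0532  0.1367] ((538.197998046875, -43.224609375), (43.9783821105957, 303.3695983886719), 3.1371772289276123) 93.2
stud top 771 [ 0.573  -0.0546  0.0877] ((572.049072265625, -45.520599365234375), (304.99810791015625, 77.51029968261719), 85.78104400634766) 91.8
knot 484 [ 0.5621 -0.055   0.1035] ((568.2288208007812, -45.71308898925781), (299.0818176269531, 61.9061279296875), 86.11248016357422) 91.3
top 320 [ 0.435 -0.348  0.028] [ 0.485 -0.253  0.146]
0.02 143 [ 0.4576 -0.292   0.0779] ((460.17529296875, -301.1714782714844), (99.5835189819336, 21.799407958984375), 69.1304931640625) long dir deg 68.5
0.1 78 [ 0.4583 -0.298   0.1094] ((459.6518249511719, -301.5629577636719), (93.49515533447266, 20.859085083007812), 66.5138931274414) long dir deg 67.9
0.135 99 [ 0.4604 -0.3009  0.1397] ((460.23291015625, -301.1611022949219), (47.07405471801758, 20.28883934020996), 69.59589385986328) long dir deg 67.9
joist top 1176 [ 0.5366 -0.0435  0.1402] ((536.7953491210938, -42.92597961425781), (39.044639587402344, 299.90234375), 3.1367580890655518) 93.2
stud top 463 [ 0.5737 -0.041   0.0893] ((556.0075073242188, -40.980621337890625), (77.02973175048828, 297.2327575683594), 3.2739081382751465) 93.4
knot 220 [ 0.5659 -0.0421  0.104 ] ((555.7402954101562, -41.06256103515625), (76.87458038330078, 262.1532287597656), 3.138826847076416) 91.8
```

```bash
cat >> h.py <<'E'
from scipy.spatial.transform import Rotation as Ro
def Rz(d): return Ro.from_euler('z',d,degrees=True).as_matrix()
def Rd(yaw):  # tool down, tool y axis at yaw deg
    y=Rz(yaw)[:,0]; z=np.array([0,0,-1.]); return np.c_[np.cross(y,z),y,z]
def row(p,R):
    s=env.observe();R0=np.array(s["tool_rot"]);p0=np.array(s["position"])
    return (Ro.from_matrix(R0.T@R).as_rotvec(degrees=True)/8).round(2).tolist(),(R0.T@(np.array(p)-p0)/.03).round(2).tolist()
E
python3 - <<'E'
from h import *
print(row([.4605,-.301,.405],Rd(-21)))
E
```

```text
([0.0, 0.0, 10.91], [-18.09, -21.35, -0.01])
```

```bash
python3 -m creep '0 0 10.91 -18.09 -21.35 0 85;0 0 10.91 -18.09 -21.35 0 85;0 0 10.91 -18.09 -21.35 0 85;0 0 10.91 -18.09 -21.35 0 85;0 0 10.91 -18.09 -21.35 0 85;0 0 10.91 -18.09 -21.35 0 85;0 0 10.91 -18.09 -21.35 0 85;0 0 10.91 -18.09 -21.35 0 85;0 0 10.91 -18.09 -21.35 0 85;0 0 10.91 -18.09 -21.35 0 85;0 0 10.91 -18.09 -21.35 0 85;0 0 10.91 -18.09 -21.35 0 85'
python3 - <<'E'
from h import *
print(row([.4605,-.301,.405],Rd(-21)), env.observe()["q"])
p=get_image("wrist");V=np.array(p["view"]);s=env.observe()
R0=np.array(s["tool_rot"]);c=-V[:3,:3].T@V[:3,3]
print("cam in tool",R0.T@(c-s["position"]),"\n",(R0.T@V[:3,:3].T).round(3),p["intrinsics"])
E
```

```text
time_s: 2.4
position: [0.3922, -0.0737, 0.405]
tool_rot: [[0.36, 0.933, 0.001], [0.933, -0.36, -0.0], [0.0, 0.001, -1.0]]
ft_force: [1.3, 1.2, -0.0]
grip_width: 0.0851
gripper_force: 0.0
([0.01, -0.0, -0.01], [-6.25, 4.85, 0.01]) [-2.77749260e+01  6.42616278e+00  9.57549380e+01  8.37703836e-03
  7.77671322e+01 -6.70592734e+00]
cam in tool [ 0.08311562 -0.00352655  0.03084537] 
 [[ 0.004  0.951  0.308]
 [ 1.    -0.004  0.001]
 [ 0.002  0.308 -0.951]] [[350.87843338   0.         321.55955732]
 [  0.         350.87843338 198.09354374]
 [  0.           0.           1.        ]]
```

Run:
```python
from h import *
gx=Rz(-21)[:,0];gy=Rz(-21)[:,1];z=np.array([0,0,1.])
t=np.radians(30);tz=-np.sin(t)*gx-np.cos(t)*z; tx=gy; ty=np.cross(tz,tx)
print(ty@gx);print(row([.4605,-.301,.052]+.182*gx+.29*z+.03*gy,np.c_[tx,ty,tz]))
```

```text
0.8660254037844389
([3.77, 0.01, -0.04], [-5.05, 10.79, 2.14])
```

```bash
python3 -m creep '3.77 0 0 -5.05 10.79 2.1 85;3.77 0 0 -5.05 10.79 2.1 85;3.77 0 0 -5.05 10.79 2.1 85;3.77 0 0 -5.05 10.79 2.1 85;3.77 0 0 -5.05 10.79 2.1 85;3.77 0 0 -5.05 10.79 2.1 85;3.77 0 0 -5.05 10.79 2.1 85;3.77 0 0 -5.05 10.79 2.1 85;3.77 0 0 -5.05 10.79 2.1 85;3.77 0 0 -5.05 10.79 2.1 85;3.77 0 0 -5.05 10.79 2.1 85'
python3 - <<'E'
from h import *
p=get_image("wrist");cv2.imwrite("pics/c.png",p["image"]);np.save("c.npy",p,allow_pickle=True)
print(env.observe()["qvel"], pix(p,[.4605,-.301,.052]))
E
```

```text
time_s: 3.55
position: [0.6397, -0.3279, 0.3429]
tool_rot: [[0.358, 0.808, -0.469], [0.934, -0.309, 0.179], [-0.0, -0.502, -0.865]]
ft_force: [1.4, 0.1, -0.2]
grip_width: 0.0848
gripper_force: 0.0
[-0.07877598  0.07282239 -0.19428736 -0.09913316  0.09725835 -0.04323356] [[313.0302388  214.61045645]]
```

View pics/c.png

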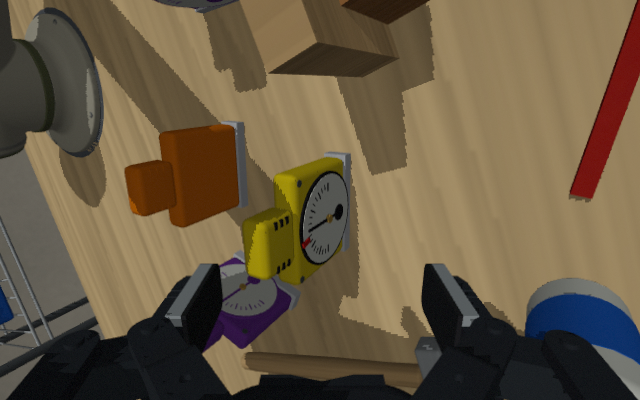

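The wrist view shows the dial at about (325,217), the red mark near (306,243), and the needle running from its counterweight at (338,211) towards the lug.

```bash
cat > dial.py <<'E'
from h import *
p=np.load("c.npy",allow_pickle=True).item()
uv,X,c=cloud(p)
hsv=cv2.cvtColor(c[:,None],cv2.COLOR_BGR2HSV)[:,0].astype(int)
box=(uv[:,0]>292)&(uv[:,0]<356)&(uv[:,1]>160)&(uv[:,1]<275)
white=box&(hsv[:,1]<50)&(hsv[:,2]>120)
# dial plane
W=X[white&(X[:,2]<.1)&(X[:,2]>.01)]
for _ in range(4):
    m=W.mean(0);n=np.linalg.svd(W-m)[2][2];n*=np.sign(n[0]);d=(W-m)@n;W=W[abs(d)<.003]
print("normal",n.round(3),"yaw",np.degrees(np.arctan2(n[1],n[0])),"mean",m.round(4),len(W))
# yellow lug top
yel=(hsv[:,0]>20)&(hsv[:,0]<34)&(hsv[:,1]>150)&(X[:,2]>.136)&(np.hypot(X[:,0]-.46,X[:,1]+.3)<.1)
Z=X[yel];print("lug top",len(Z),Z.mean(0).round(4),cv2.minAreaRect((Z[:,:2]*1000).astype(np.float32)))
# ray-plane with nominal frame
for yaw in(-21,-22):
  gx=Rz(yaw)[:,0];gy=Rz(yaw)[:,1]
  V=np.array(p["view"]);C=-V[:3,:3].T@V[:3,3]
  P1=world(p,uv[box],1.0);D=P1-C
  o=np.array([.4605,-.301,.0]);
  s=((o+.0155*gx-C)@gx)/(D@gx);Q=C+s[:,None]*D
  y=(Q-o)@gy;z=Q[:,2];h=hsv[box];v=h[:,2]
  # dial centre: from white extent
  wm=white[box];H=cv2.minEnclosingCircle((np.c_[y,z][wm&(z>.005)&(z<.1)]*1000).astype(np.float32));print(yaw,"circle",H)
  red=((h[:,0]<8)|(h[:,0]>172))&(h[:,1]>130)
  print("red",red.sum(),y[red].mean(),z[red].mean())
  cy,cz=y[wm&(z>.005)].min(),0
  np.savez("d.npz",y=y,z=z,bgr=c[box],h=h)
im=cv2.imread("pics/c.png")[155:285,260:370];cv2.imwrite("pics/d.png",cv2.resize(im,None,fx=5,fy=4.6,interpolation=cv2.INTER_CUBIC))
E
python3 dial.py
```

```text
normal [ 0.934 -0.354 -0.046] yaw -20.750222158314187 mean [ 0.4827 -0.2813  0.0595] 16
lug top 1256 [ 0.4646 -0.3005  0.1391] ((498.0824279785156, -304.845703125), (45.57393264770508, 101.51265716552734), 84.61964416503906)
-21 circle ((25.951763153076172, 56.55021286010742), 42.25914764404297)
red 57 -0.010049232529076966 0.08991878911566178
-22 circle ((26.45946502685547, 57.45450210571289), 41.67893981933594)
red 57 -0.009933696887422138 0.08964853100843045
```

View pics/d.png

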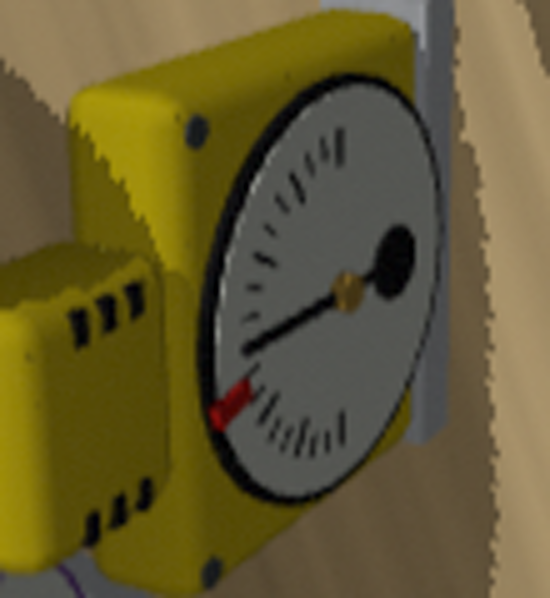

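Run:
```python
from h import *
p=np.load("c.npy",allow_pickle=True).item()
V=np.array(p["view"]);C=-V[:3,:3].T@V[:3,3]
crop={"hub":(347,292),"tip":(247,352),"weight":(395,262),"redc":(232,403),"redin":(250,388),"redout":(214,420),"dialtop":(210,340),"dialbot":(438,235),"left":(290,500),"right":(355,80)}
uv=np.array([(260+(x+.5)/5-.5,155+(y+.5)/4.6-.5) for x,y in crop.values()])
u,_,_=cloud(p);im=cv2.cvtColor(p["image"],cv2.COLOR_BGR2HSV).reshape(-1,3).astype(int)
red=((im[:,0]<8)|(im[:,0]>172))&(im[:,1]>130)&(u[:,0]>292)&(u[:,0]<320)&(u[:,1]>230)&(u[:,1]<255)
uv=np.vstack([uv,u[red].mean(0)])
for yaw in(-21,):
  gx=Rz(yaw)[:,0];gy=Rz(yaw)[:,1];o=np.array([.4605,-.301,0])
  D=world(p,uv,1.)-C;Q=C+D*(((o+.0165*gx-C)@gx)/(D@gx))[:,None]
  q=np.c_[(Q-o)@gy,Q[:,2]]*1000
  for k,a in zip(list(crop)+["redmask"],q):
    d=a-q[0];print(k,a.round(1),"r",np.hypot(*d).round(1),"ang",np.arctan2(-d[0],d[1]).round(3))
```

```text
hub [-0.7 50.7] r 0.0 ang -0.0
tip [-0.7 85.5] r 34.8 ang 0.001
weight [-0.4 31.5] r 19.2 ang -3.127
redc [-9.  90.4] r 40.6 ang 0.206
redin [-8.3 84.7] r 34.8 ang 0.219
redout [-10.1  96. ] r 46.2 ang 0.204
dialtop [ 5.8 96.7] r 46.4 ang -0.14
dialbot [-0.1 12.6] r 38.1 ang -3.126
left [-37.7  71.5] r 42.5 ang 1.059
right [42.6 48.4] r 43.3 ang -1.624
redmask [-9.2 91.5] r 41.7 ang 0.205
```

Run:
```python
from h import *
print(row([.4605,-.3015,.345],Rd(-21)))
```

```text
([-3.76, 0.0, 0.01], [-1.31, -5.13, 2.9])
```

```bash
python3 -m creep '-3.76 0 0 -1.31 -5.13 2.9 85;-3.76 0 0 -1.31 -5.13 2.9 85;-3.76 0 0 -1.31 -5.13 2.9 85;-3.76 0 0 -1.31 -5.13 2.9 85;-3.76 0 0 -1.31 -5.13 2.9 85;-3.76 0 0 -1.31 -5.13 2.9 85;-3.76 0 0 -1.31 -5.13 2.9 85;-3.76 0 0 -1.31 -5.13 2.9 85'
python3 - <<'E'
from h import *
print(row([.4605,-.3015,.275],Rd(-21)))
E
```

```text
time_s: 4.4
position: [0.462, -0.3024, 0.3441]
tool_rot: [[0.357, 0.934, -0.001], [0.934, -0.357, -0.0], [-0.0, -0.001, -1.0]]
ft_force: [-0.1, -0.1, -0.0]
grip_width: 0.0849
gripper_force: 0.0
([-0.0, 0.0, 0.01], [0.01, -0.06, 2.3])
```

```bash
python3 -m creep '0 0 0 0 -0.06 0.8 85;0 0 0 0 -0.06 1.6 85;0 0 0 0 -0.06 2.3 85;0 0 0 0 -0.06 2.3 85;0 0 0 0 -0.06 2.3 85;0 0 0 0 -0.06 2.3 10;0 0 0 0 -0.06 2.3 10;0 0 0 0 -0.06 2.3 10;0 0 0 0 -0.06 2.3 10;0 0 0 0 -0.06 2.3 10;0 0 0 0 -0.06 2.3 10;0 0 0 0 -0.06 2.3 10' 80
python3 -m creep '0 0 0 0 0 0 10;0 0 0 0 0 0 10;0 0 0 0 0 0 10;0 0 0 0 0 0 10;0 0 0 0 0 0 10' 80
```

```text
time_s: 5.6
position: [0.4594, -0.3017, 0.2754]
tool_rot: [[0.358, 0.934, -0.0], [0.934, -0.358, -0.001], [-0.001, 0.0, -1.0]]
ft_force: [0.8, -0.3, 5.8]
grip_width: 0.0227
gripper_force: 79.1
time_s: 6.1
position: [0.4594, -0.3017, 0.2754]
tool_rot: [[0.358, 0.934, -0.0], [0.934, -0.358, -0.001], [-0.001, 0.0, -1.0]]
ft_force: [1.3, 0.1, 5.6]
grip_width: 0.023
gripper_force: 79.1
```

```bash
python3 -m creep '0 0 0 0 0 -0.5 10;0 0 0 0 0 -1.5 10;0 0 0 0 0 -2.8 10;0 0 0 0 0 -4.2 10;0 0 0 0 0 -5.4 10;0 0 0 0 0 -6 10;0 0 0 0 0 -6 10;0 0 0 0 0 -6 10'
python3 - <<'E'
from h import *
print(row([.5747,-.0408,.455],Rd(3.2)))
E
```

```text
time_s: 6.9
position: [0.4594, -0.3017, 0.4532]
tool_rot: [[0.358, 0.934, -0.003], [0.934, -0.358, 0.002], [0.001, -0.004, -1.0]]
ft_force: [0.2, -0.3, -2.7]
grip_width: 0.0229
gripper_force: 79.1
([-0.03, -0.01, -3.02], [9.5, 0.47, -0.05])
```

```bash
python3 -m creep '0 0 -0.2 0.6 0.03 0 10;0 0 -0.6 1.8 0.09 0 10;0 0 -1 3.1 0.15 0 10;0 0 -1.4 4.4 0.22 0 10;0 0 -1.8 5.7 0.28 0 10;0 0 -2.2 7 0.35 0 10;0 0 -2.6 8.2 0.4 0 10;0 0 -2.9 9.1 0.45 0 10;0 0 -3.02 9.5 0.47 0 10;0 0 -3.02 9.5 0.47 0 10;0 0 -3.02 9.5 0.47 0 10;0 0 -3.02 9.5 0.47 0 10'
python3 - <<'E'
from h import *
print(row([.5747,-.0408,.107+.155+.120+.008],Rd(3.2)),env.observe()["ft_force"])
p=get_image("scene");im=p["image"];cv2.imwrite("pics/e.png",cv2.resize(im[70:270,200:440],None,fx=3,fy=3,interpolation=cv2.INTER_CUBIC))
b=get_image("top")
w=get_image("wrist");cv2.imwrite("pics/w.png",w["image"])
E
```

```text
time_s: 8.1
position: [0.5745, -0.0419, 0.4544]
tool_rot: [[-0.053, 0.999, -0.002], [0.999, 0.053, 0.0], [0.0, -0.002, -1.0]]
ft_force: [-0.2, -0.9, -2.2]
grip_width: 0.023
gripper_force: 78.9
([-0.02, -0.0, -0.02], [0.03, 0.01, 2.15]) [-0.21876295 -0.90191833 -2.1632251 ]
```

View pics/e.png

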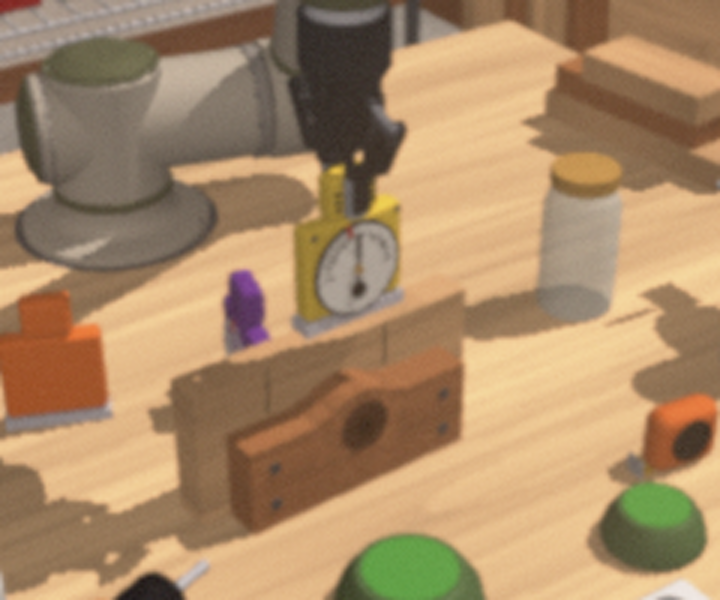

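View pics/w.png

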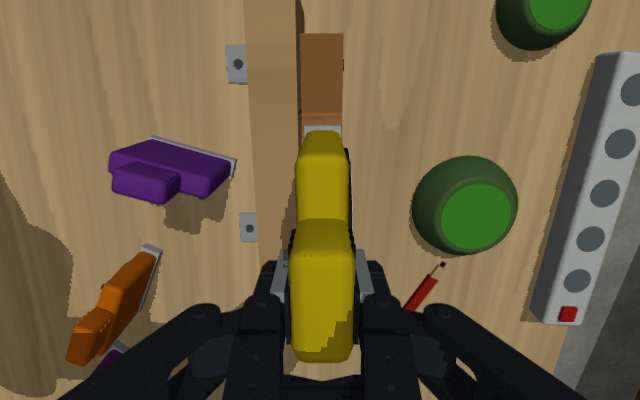

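The gauge hangs level over the knot, parallel to the stud, with its needle upright. Now I'll lower it.

```bash
python3 -m creep '0 0 0 0 0 0.4 10;0 0 0 0 0 1 10;0 0 0 0.03 0 1.6 10;0 0 0 0.03 0 2 10;0 0 0 0.03 0 2.15 10;0 0 0 0.03 0 2.15 10;0 0 0 0.03 0 2.15 10;0 0 0 0.03 0 2.15 10'
python3 -m creep '0 0 0 0 0 0.05 10;0 0 0 0 0 0.1 10;0 0 0 0 0 0.13 10;0 0 0 0 0 0.13 10;0 0 0 0 0 0.13 10'
python3 - <<'E'
from h import *
w=get_image("wrist");uv,X,c=cloud(w,2)
J=X[(abs(X[:,2]-.14)<.004)&(abs(X[:,0]-.537)<.04)&(abs(X[:,1]+.04)<.16)&(X[:,1]>-.0)]
a=Rz(3.2)
L=(J-[.5747,-.0408,0])@a
print("joist top in knot frame x range (want -57..-19):",np.percentile(L[:,0],[1,99]),L[:,1].max(),J[:,2].mean())
S=X[(abs(X[:,2]-.089)<.004)&(X[:,0]>.555)&(X[:,0]<.62)&(X[:,1]>-.0)&(X[:,1]<.12)]
L=(S-[.5747,-.0408,0])@a;print("stud -19..19, end 120:",np.percentile(L[:,0],[1,99]),L[:,1].max())
E
```

```text
time_s: 9.05
position: [0.5747, -0.0398, 0.3911]
tool_rot: [[-0.055, 0.998, 0.0], [0.998, 0.055, 0.0], [0.0, 0.0, -1.0]]
ft_force: [0.1, -0.4, -3.5]
grip_width: 0.0229
gripper_force: 78.9
time_s: 9.55
position: [0.5746, -0.0397, 0.3864]
tool_rot: [[-0.055, 0.998, -0.001], [0.998, 0.055, 0.001], [0.001, -0.001, -1.0]]
ft_force: [-0.8, 0.3, -2.4]
grip_width: 0.023
gripper_force: 78.9
joist top in knot frame x range (want -57..-19): [-0.05710756 -0.01951687] 0.1241062740328079 0.1396117952249025
stud -19..19, end 120: [-0.01599574  0.01823617] 0.12058782536168755
```

```bash
python3 -m creep '0 0 0 0 0 0.03 10;0 0 0 0 0 0.06 10;0 0 0 0 0 0.09 10;0 0 0 0 0 0.09 10;0 0 0 0 0 0.09 10'
python3 -m creep '0 0 0 0 0 0.02 10;0 0 0 0 0 0.03 10;0 0 0 0 0 0.03 10;0 0 0 0 0 0.03 10'
```

```text
time_s: 10.1
position: [0.5746, -0.0397, 0.3837]
tool_rot: [[-0.055, 0.998, -0.001], [0.998, 0.055, 0.001], [0.001, -0.001, -1.0]]
ft_force: [0.4, 0.5, -3.9]
grip_width: 0.0233
gripper_force: 78.9
time_s: 10.5
position: [0.5746, -0.0397, 0.3828]
tool_rot: [[-0.055, 0.998, -0.001], [0.998, 0.055, 0.0], [0.001, -0.001, -1.0]]
ft_force: [-1.2, -0.3, -2.8]
grip_width: 0.0231
gripper_force: 78.9
```

```bash
for i in 1; do python3 -m creep '0 0 0 0 0 0.02 10;0 0 0 0 0 0.02 10;0 0 0 0 0 0.02 10' | grep -E 'pos|ft'; done
python3 -m creep '0 0 0 0 0 0.02 10;0 0 0 0 0 0.02 10;0 0 0 0 0 0.02 10' | grep -E 'pos|ft'
```

```text
position: [0.5746, -0.0397, 0.3824]
ft_force: [0.3, -0.4, -1.5]
position: [0.5746, -0.0397, 0.3823]
ft_force: [-1.6, -1.0, 5.0]
```

```bash
python3 -m creep '0 0 0 0 0 -0.01 10;0 0 0 0 0 -0.01 10;0 0 0 0 0 -0.01 10;0 0 0 0 0 -0.01 10;0 0 0 0 0 -0.01 10'
python3 - <<'E'
import numpy as np
R,H=.05,.2755
f=lambda t:R*np.array([np.sin(t),np.cos(t)])-R*t*np.array([np.cos(t),-np.sin(t)])+H*np.array([np.sin(t),np.cos(t)])
for t in np.linspace(0,.207,12)[1:]:
    d=(f(t)-f(0))/.03;print(round(-np.degrees(t)/8,3),round(d[0],3),round(-d[1],3))
E
```

```text
time_s: 11.6
position: [0.5746, -0.0397, 0.3823]
tool_rot: [[-0.055, 0.998, -0.001], [0.998, 0.055, 0.0], [0.0, -0.001, -1.0]]
ft_force: [-1.9, 0.5, 5.4]
grip_width: 0.023
gripper_force: 79.7
-0.135 0.173 0.001
-0.27 0.346 0.005
-0.404 0.518 0.012
-0.539 0.691 0.021
-0.674 0.863 0.033
-0.809 1.035 0.048
-0.943 1.207 0.065
-1.078 1.379 0.085
-1.213 1.551 0.108
-1.348 1.722 0.133
-1.483 1.892 0.161
```

```bash
python3 -m creep '0 -0.135 0 0.173 0 -0.007 10;0 -0.27 0 0.346 0 -0.005 10;0 -0.404 0 0.518 0 0.002 10;0 -0.539 0 0.691 0 0.011 10;0 -0.674 0 0.863 0 0.023 10;0 -0.809 0 1.035 0 0.038 10'
python3 -m creep '0 0 0 0 0 0 10;0 0 0 0 0 0 10' | grep -E 'pos|ft'
```

```text
time_s: 12.2
position: [0.5729, -0.0082, 0.3808]
tool_rot: [[-0.055, 0.998, 0.005], [0.992, 0.056, -0.114], [-0.114, -0.001, -0.993]]
ft_force: [-0.1, -0.2, 4.7]
grip_width: 0.0235
gripper_force: 79.9
position: [0.5729, -0.0087, 0.3809]
ft_force: [-1.5, -0.2, 5.1]
```

Contact stays at about 8 N, so I'll recompute the rest of the roll from here.

Run:
```python
import numpy as np
R,H=.05,.2755
f=lambda t:R*np.array([np.sin(t),np.cos(t)])-R*t*np.array([np.cos(t),-np.sin(t)])+H*np.array([np.sin(t),np.cos(t)])
t0=np.radians(.809*8);tx=np.array([np.cos(t0),-np.sin(t0)]);tz=-np.array([np.sin(t0),np.cos(t0)])
for t in np.linspace(t0,.207,6)[1:]:
    d=(f(t)-f(t0))/.03;print(round(-np.degrees(t-t0)/8,3),round(d@tx,3),round(d@tz,3))
```

```text
-0.135 0.173 -0.002
-0.269 0.346 -0.002
-0.404 0.518 0.001
-0.539 0.691 0.007
-0.674 0.864 0.016
```

```bash
python3 -m creep '0 -0.135 0 0.173 0 -0.01 10;0 -0.269 0 0.346 0 -0.012 10;0 -0.404 0 0.518 0 -0.009 10;0 -0.539 0 0.691 0 -0.003 10;0 -0.674 0 0.864 0 0.006 10;0 -0.674 0 0.864 0 0.006 10;0 -0.674 0 0.864 0 0.006 10;0 -0.674 0 0.864 0 0.006 10;0 -0.674 0 0.864 0 0.006 10;0 -0.674 0 0.864 0 0.006 10'
python3 - <<'E'
from h import *
s=env.observe();R0=np.array(s["tool_rot"]);print(s["wrist_torque"],"tilt",np.arcsin(-R0[2,0]),"sideways lean",R0[2,1])
p=get_image("scene");np.save("f.npy",p,allow_pickle=True)
c=(pix(p,[.59,-.04,.15])[0]).astype(int);print(c)
im=p["image"][c[1]-40:c[1]+40,c[0]-45:c[0]+45];cv2.imwrite("pics/f.png",cv2.resize(im,None,fx=7,fy=7,interpolation=cv2.INTER_CUBIC))
E
```

```text
time_s: 13.4
position: [0.5715, 0.0169, 0.3776]
tool_rot: [[-0.054, 0.998, 0.01], [0.977, 0.055, -0.204], [-0.205, -0.002, -0.979]]
ft_force: [0.3, 1.0, -0.0]
grip_width: 0.0232
gripper_force: 79.5
[ 0.45052388 -0.12321898  0.00823246] tilt 0.20598695802589057 sideways lean -0.0015499517411716498
[319 185]
```

View pics/f.png

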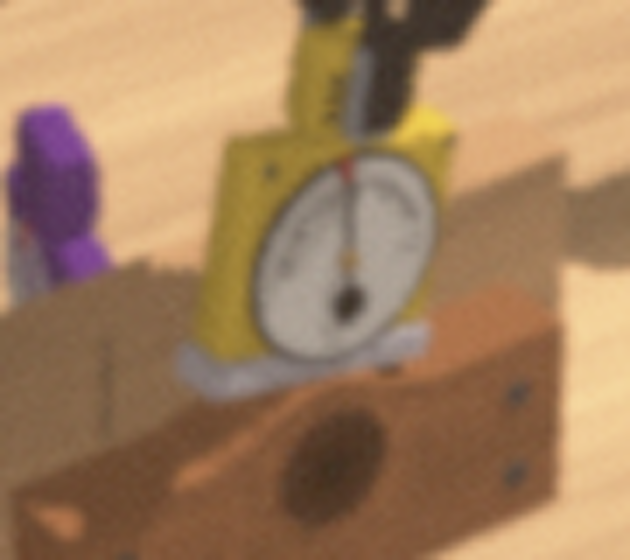

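The needle, from its hub at (349,259), points onto the red mark at (346,168), and the base rests on the knot. A last averaged check of force and angle:

Run:
```python
from h import *
I=[];F=[]
for _ in range(12):
    p=get_image("scene");I.append(p["image"].astype(float));s=env.observe();F.append(s["ft_force"])
print("F",np.mean(F,0),np.std(F,0))
m=np.mean(I,0);B,G,Rr=m[...,0],m[...,1],m[...,2]
# gauge pose from rolling model
t=.206;a=Rz(3.2);ax,ay=a[:,0],a[:,1];z=np.array([0,0,1.])
C=np.array([.5747,-.0402,.057]);n=np.sin(t)*ay+np.cos(t)*z;b=np.cos(t)*ay-np.sin(t)*z
foot=C+.05*n-.05*t*b;dc=foot+.052*n+.0165*ax
pt=lambda r,ang:dc+r*(np.cos(ang)*n-np.sin(ang)*b)
V=np.array(p["view"]);c0=-V[:3,:3].T@V[:3,3]
v,u=np.mgrid[150:215,290:350];uv=np.c_[u.ravel(),v.ravel()]
D=world(p,uv,1.)-c0;Q=c0+D*(((dc-c0)@ax)/(D@ax))[:,None]-dc
Y,Z=Q@b*1e3,Q@n*1e3;r=np.hypot(Y,Z);ang=np.arctan2(-Y,Z)
g=m[150:215,290:350].reshape(-1,3);lum=g.mean(1)
w=np.clip(g[:,2]-g[:,:2].max(1)-30,0,None)*(r>30)*(r<47)*(abs(ang)<.6)
print("red",w.sum(),(w*Y).sum()/w.sum(),(w*Z).sum()/w.sum())
for lo,hi in((6,14),(14,20),(20,26),(26,32)):
    k=(Z>lo)&(Z<hi)&(abs(Y+Z*.21)<7);w=np.clip(np.percentile(lum[k],70)-lum[k],0,None)
    print("needle",(w*Y[k]).sum()/w.sum(),(w*Z[k]).sum()/w.sum())
k=(Z<-8)&(Z>-32)&(abs(Y)<16);w=np.clip(np.percentile(lum[k],60)-20-lum[k],0,None);print("weight",(w*Y[k]).sum()/w.sum(),(w*Z[k]).sum()/w.sum())
```

```text
F [ 0.53729283  1.39718926 -0.17643539] [0.43806946 0.43091467 0.75029865]
red 88.49999999999999 -6.172036374086006 38.715013413226686
needle -1.73252673004867 9.809766357776404
needle -3.5023020981415587 16.87090453951941
needle -5.095564371710601 23.281966745450692
needle -5.349526883569739 28.426215211571716
weight 4.801490222886918 -20.962309012065514
```

Run:
```python
from h import *
m=np.mean([get_image("scene")["image"].astype(np.float32) for _ in range(16)],0);p=get_image("scene");np.save("m.npy",m)
t=.206;a=Rz(3.2);ax,ay=a[:,0],a[:,1];z=np.array([0,0,1.])
n=np.sin(t)*ay+np.cos(t)*z;b=np.cos(t)*ay-np.sin(t)*z
C=np.array([.5747,-.0402,.057]);dc=C+.05*n-.05*t*b+.052*n+.0165*ax
# rectified to true vertical: plane coords along ay, z ; 0.2mm/px
N=560;j,i=np.meshgrid(np.arange(N),np.arange(N));y=(j-N/2)*.0002;zz=(N/2-i)*.0002
P=dc+y[...,None]*ay+zz[...,None]*z
q=pix(p,P.reshape(-1,3)).reshape(N,N,2).astype(np.float32)
r=cv2.remap(m,q[...,0],q[...,1],cv2.INTER_CUBIC).clip(0,255).astype(np.uint8)
cv2.imwrite("pics/g.png",r)
```

```text
(no output)
```

View pics/g.png

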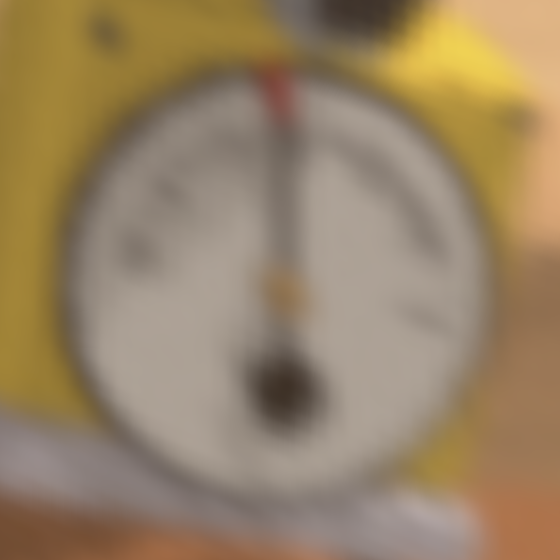

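Run:
```python
from h import *
ay=Rz(3.2)[:,1]; ax=Rz(3.2)[:,0]
ps=[get_image("wrist") for _ in range(6)]
d=np.median([q["depth"] for q in ps],0);p=dict(ps[-1]);p["depth"]=d
uv,X,c=cloud(p);hsv=cv2.cvtColor(c[:,None],cv2.COLOR_BGR2HSV)[:,0].astype(int)
k=(hsv[:,0]>20)&(hsv[:,0]<34)&(hsv[:,1]>140)&(X[:,2]>.17)
L=X-[.5747,-.0402,0];Y=L@ay;x=L@ax;Z=X[:,2]
R0=np.array(env.observe()["tool_rot"]);print("tool tilt",np.arcsin(-R0[2,0]))
for nm,lo,hi in(("shoulder",.17,.222),("lugtop",.222,.27)):
    s=k&(Z>lo)&(Z<hi)&(abs(x)<.009)
    y,z_=Y[s],Z[s];print(nm,s.sum(),y.min(),y.max(),z_.min(),z_.max())
    # RANSAC line fit, z=a*y+b
    best=0;rg=np.random.default_rng(0)
    for _ in range(500):
        i,j=rg.choice(len(y),2,False)
        if abs(y[i]-y[j])<.008: continue
        a=(z_[i]-z_[j])/(y[i]-y[j]);b=z_[i]-a*y[i]
        if abs(a)>.5: continue
        inl=abs(z_-a*y-b)<.0008
        if inl.sum()>best: best=inl.sum();bi=inl
    a,b=np.polyfit(y[bi],z_[bi],1);print(" tilt",np.arctan(-a),best,y[bi].min(),y[bi].max(),"resid",np.std(z_[bi]-a*y[bi]-b))
# edge-based base slope in rectified average picture
g=cv2.imread("pics/g.png");hs=cv2.cvtColor(g,cv2.COLOR_BGR2HSV)
pts=[]
for u in range(0,440,4):
    col=hs[380:,u,1].astype(float);col=cv2.GaussianBlur(col[:,None],(1,9),0)[:,0]
    gr=np.diff(col);pts.append((u,380+gr.argmin(),380+gr.argmax()))
pts=np.array(pts)
for i in(1,2):
    pf=pts[:,[0,i]].astype(np.float32)
    l=cv2.fitLine(pf,cv2.DIST_HUBER,0,.01,.01).ravel();print("base edge tilt",np.arctan2(l[1],l[0])*np.sign(l[0]),pf[::15].tolist())
```

```text
tool tilt 0.20656543175185008
shoulder 3706 0.041455428159212125 0.06943730064000907 0.17039320618706835 0.22198694250592751
 tilt 0.22250483886950317 2127 0.042037779717180604 0.06857593500069463 resid 0.00038205021720624663
lugtop 6478 0.007733701169089471 0.052443904925439724 0.22200863890716185 0.2485574179373537
 tilt 0.20942685756298796 4543 0.008826842642339575 0.05112278067407488 resid 0.00038467244660123437
base edge tilt 0.20503096 [[0.0, 402.0], [60.0, 425.0], [120.0, 446.0], [180.0, 483.0], [240.0, 508.0], [300.0, 398.0], [360.0, 490.0], [420.0, 492.0]]
base edge tilt 0.14763445 [[0.0, 497.0], [60.0, 505.0], [120.0, 515.0], [180.0, 526.0], [240.0, 536.0], [300.0, 543.0], [360.0, 555.0], [420.0, 447.0]]
```

Run:
```python
from h import *
def hit(c0,D,o,ax): return c0+D*(((o-c0)@ax)/(D@ax))[:,None]
# wrist, upright gauge
p=np.load("c.npy",allow_pickle=True).item();V=np.array(p["view"]);c0=-V[:3,:3].T@V[:3,3]
cr=[(347,292),(247,352),(395,262),(232,403)]
uv=np.array([(260+(x+.5)/5-.5,155+(y+.5)/4.6-.5) for x,y in cr])
ax,ay=Rz(-21)[:,0],Rz(-21)[:,1];z=np.array([0,0,1.]);o=np.array([.4605,-.301,0])
D=world(p,uv,1.)-c0
# scene, tilted
q=get_image("scene");V=np.array(q["view"]);c1=-V[:3,:3].T@V[:3,3]
t=.207;bx,by=Rz(3.2)[:,0],Rz(3.2)[:,1]
n=np.sin(t)*by+np.cos(t)*z;b=np.cos(t)*by-np.sin(t)*z
foot=np.array([.5747,-.0402,.057])+.05*n-.05*t*b;dc=foot+.052*n+.0165*bx
px=np.array([(286,290),(288,132),(284,388),(279,92)],float)
P=np.array([dc+(u-280)*.0002*by+(280-v)*.0002*z for u,v in px]);E=P-c1
for dm in(.0125,.0135,.0145,.0155,.0165,.017):
    out=[]
    for c,DD,oo,xx,yy in((c0,D,o,ax,ay),(c1,E,foot,bx,by)):
        H=hit(c,DD[:3],oo+.0155*xx,xx);M=hit(c,DD[3:],oo+dm*xx,xx)[0]
        hy,hz=(H@yy).mean(),H[0]@z
        out.append(np.arctan2(hy-M@yy,M@z-hz))
    print(dm,"wrist mark",round(out[0],3),"scene mark (tilt+err)",round(out[1]+t,3))
```

```text
0.0125 wrist mark 0.303 scene mark (tilt+err) 0.184
0.0135 wrist mark 0.269 scene mark (tilt+err) 0.204
0.0145 wrist mark 0.237 scene mark (tilt+err) 0.224
0.0155 wrist mark 0.208 scene mark (tilt+err) 0.242
0.0165 wrist mark 0.18 scene mark (tilt+err) 0.26
0.017 wrist mark 0.167 scene mark (tilt+err) 0.269
```

Run:
```python
from h import *
def hit(c0,D,o,ax): return c0+D*(((o-c0)@ax)/(D@ax))[:,None]
p=np.load("c.npy",allow_pickle=True).item();V=np.array(p["view"]);c0=-V[:3,:3].T@V[:3,3]
ax,ay=Rz(-21)[:,0],Rz(-21)[:,1];o=np.array([.4605,-.301,0])
cr=[(347,292),(247,352),(395,262),(338,147),(343,430),(232,403)]
uv=np.array([(260+(x+.5)/5-.5,155+(y+.5)/4.6-.5) for x,y in cr])
D=world(p,uv,1.)-c0
S=cv2.resize(p["image"],None,fx=4,fy=4,interpolation=cv2.INTER_CUBIC)
hs=cv2.cvtColor(S,cv2.COLOR_BGR2HSV);m=((hs[...,1]<60)&(hs[...,2]>85)).astype(np.uint8)
k=np.zeros_like(m);k[155*4:285*4,296*4:350*4]=1
m=cv2.morphologyEx(m&k,cv2.MORPH_CLOSE,np.ones((25,25)))
n,l,st,ce=cv2.connectedComponentsWithStats(m);i=l[int(235*4),int(325*4)] or 1+st[1:,4].argmax()
ct=max(cv2.findContours((l==i).astype(np.uint8),0,cv2.CHAIN_APPROX_NONE)[0],key=len);h=cv2.convexHull(ct)[:,0]
e=cv2.fitEllipseDirect(h.astype(np.float32));print("ellipse",[np.round(np.array(x)/4,1) for x in e[:2]],e[2],"crop",((e[0][0]/4-260)*5,(e[0][1]/4-155)*4.6))
hv=(h+.5)/4-.5;Dh=world(p,hv,1.)-c0
H=hit(c0,D[:3],o+.0155*ax,ax);hy=((H-o)@ay).mean()*1e3;hz=H[0,2]*1e3
for dm in(.0115,.0125,.0135,.0145,.0155,.0165,.017):
    T=hit(c0,D[3:],o+dm*ax,ax);y=(T-o)@ay*1e3-hy;zz=T[:,2]*1e3-hz
    Q=hit(c0,Dh,o+dm*ax,ax);q=np.c_[(Q-o)@ay*1e3-hy,Q[:,2]*1e3-hz]
    # algebraic circle fit
    s=np.linalg.lstsq(np.c_[2*q,np.ones(len(q))],(q**2).sum(1),rcond=None)[0]
    print(dm,"ticks ang",np.arctan2(-y,zz).round(3),"r",np.hypot(y,zz).round(1),"circle ctr",s[:2].round(2),"r",np.sqrt(s[2]+s[0]**2+s[1]**2).round(1))
```

```text
ellipse [array([329.6, 211. ]), array([ 50.2, 114.2])] 5.7102508544921875 crop (347.90191650390625, 257.63488464355464)
0.0115 ticks ang [-1.687  1.746  0.339] r [29.2 35.1 35.8] circle ctr [  0.65 -18.56] r 55.4
0.0125 ticks ang [-1.624  1.699  0.303] r [29.7 33.8 37. ] circle ctr [  1.44 -16.67] r 55.0
0.0135 ticks ang [-1.564  1.648  0.269] r [30.2 32.6 38.3] circle ctr [  2.22 -14.77] r 54.7
0.0145 ticks ang [-1.506  1.593  0.237] r [30.9 31.5 39.5] circle ctr [  3.01 -12.88] r 54.3
0.0155 ticks ang [-1.451  1.534  0.208] r [31.6 30.5 40.9] circle ctr [  3.79 -10.99] r 53.9
0.0165 ticks ang [-1.398  1.472  0.18 ] r [32.5 29.6 42.2] circle ctr [ 4.58 -9.1 ] r 53.6
0.017 ticks ang [-1.373  1.439  0.167] r [33.  29.2 42.9] circle ctr [ 4.97 -8.15] r 53.4
```

Parallax matters here: the tick radii and the scene view both put the dial face about 0.7 mm behind the needle, so the mark is really at about 0.228 rad. I'll roll a further 0.021 rad.

```bash
python3 -m creep '0 -0.05 0 0.064 0 0 10;0 -0.1 0 0.128 0 0 10;0 -0.15 0 0.193 0 0 10;0 -0.15 0 0.193 0 0 10;0 -0.15 0 0.193 0 0 10;0 -0.15 0 0.193 0 0 10;0 -0.15 0 0.193 0 0 10;0 -0.15 0 0.193 0 0 10'
python3 - <<'E'
from h import *
I=[];F=[]
for _ in range(16):
    p=get_image("scene");I.append(p["image"].astype(np.float32));s=env.observe();F.append(s["ft_force"])
R0=np.array(s["tool_rot"]);print(np.mean(F,0),"tilt",np.arcsin(-R0[2,0]),s["qvel"].round(2),s["time_s"])
m=np.mean(I,0)
t=.228;ax,ay=Rz(3.2)[:,0],Rz(3.2)[:,1];z=np.array([0,0,1.])
n=np.sin(t)*ay+np.cos(t)*z;b=np.cos(t)*ay-np.sin(t)*z
foot=np.array([.5747,-.0402,.057])+.05*n-.05*t*b
N=560;j,i=np.meshgrid(np.arange(N),np.arange(N))
out=[]
for d in(.0155,.0148):
    P=foot+.052*n+d*ax+((j-N/2)*.0002)[...,None]*ay+((N/2-i)*.0002)[...,None]*z
    q=pix(p,P.reshape(-1,3)).reshape(N,N,2).astype(np.float32)
    out.append(cv2.remap(m,q[...,0],q[...,1],cv2.INTER_CUBIC).clip(0,255).astype(np.uint8))
out=np.vstack([out[1][:110],out[0][110:]]);cv2.imwrite("pics/i.png",out)
E
```

```text
time_s: 16.05
position: [0.5711, 0.0226, 0.3766]
tool_rot: [[-0.054, 0.998, 0.011], [0.973, 0.055, -0.225], [-0.225, -0.001, -0.974]]
ft_force: [-0.6, -0.1, -1.4]
grip_width: 0.0232
gripper_force: 79.3
[-0.37871752  0.63530826 -0.06761778] tilt 0.22747202574856545 [ 0.11 -0.1  -0.05 -0.17  0.03 -0.04] 16.85
```

View pics/i.png

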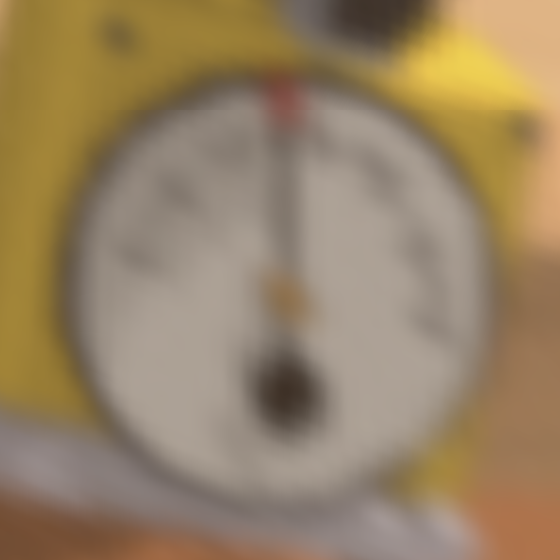

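The needle (x≈287) now lies on the red mark (x≈285), the tilt is 0.227 rad, and the gauge bears on the knot with about 3 N. I'll hand it in.

```bash
python3 -c "
from rig import job
print(job.close_job())"
```

```text
the job is handed in; nothing more can be done
None
```

The job is handed in: the arm is still holding the gauge on the knot crown, dial facing away from the joist, rocked to about 0.227 rad against my mark estimate of 0.228 (good to about 0.01 rad), with the needle on the red mark in the last picture, bearing on the knot with about 3 N.

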